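Unload the lacquer drying stand into the carry tray

ROBOT

A 6-joint arm with a two-finger parallel gripper is mounted at the origin on the work surface. World frame = base frame: x ahead of the robot, y to its left, z up, the work surface at z = 0. Lengths are in mm, angles in rad, forces in N, time in s.
With the tool pointing down it reaches from about 350 to 875 mm from the base axis. Payload 4.2 kg.
Tool frame: the origin (TCP) lies at the very end of the fingers, on their centre line; the grasp point (between the pads) lies 19 mm behind it (pinch_z is the distance from the TCP to the grasp point, in mm); z points along the fingers, y is the line along which they close (so a half turn about z gives the same grasp; the last joint's range is limited). The gripper opens to 85 mm and grips with 20 to 120 N. Pads are 22 mm wide; open, the fingers measure 114 mm over their backs; the gripper's body (76 mm by 85 mm) begins 54 mm behind the grasp point. The pads swing forward as they close: fully open they stand 13 mm farther back than shut.
Start: joints at [-0.983, 0.385, 0.008, 0, -1.194, -0.259], TCP at [201.832, -591.492, 231.312] pointing down, gripper open.
Joint ranges: [-3.14, 3.14], [-1.21, 2.06], [-1.07, 1.41], [-3.16, 2.05], [-2.99, -0.16], [-3.1, 3.1]. Speed limits (rad/s): [2.79, 2.79, 3.14, 3.14, 3.14, 3.14].

INTERFACE

Orientations are given as a unit quaternion [x, y, z, w].
In Python, from bench import * gives the robot as it stands.
- The arm moves only by the tool arm_command, never from a script. Its argument "steps" is one flat list of numbers, 4 for each row, row after row: the shift along the tool's x, y, z in m, then the turn about the tool's z in rad. In form: [tx, ty, tz, roll, tx, ty, tz, roll, ...]. A call has 1 to 20 rows; each row shifts and turns the commanded pose from where the row before left it, along the tool's axes as they then stand; what a row does not reach is not made up. A row lasts 1/8 s, in which the tool goes at most 62.5 mm and 10.7 degrees, less where a joint would pass 70% of its speed; a pose out of reach is approached as far as the arm can. A call with a gripper value outside its range is refused whole. "grip" is the finger opening in m, from 0 to 0.0854, set as the call begins (left out, the last holds). The fingers move at their own pace and stop on an object; the grip force is fixed at half the most. Time passes only in rows, so rows that do not move let the fingers close. It gives the time, the measured TCP pose, the force, the opening and the grip force at its end, in the units of the state.
- read_state(): the state, without advancing time (a new reading comes with each control period).
- get_image(name): name is "scene" or "side" or "wrist"; returns the picture (400x640x3 uint8, red, green, blue); there is no depth.
- get_calibration(name): a dict with "camera_matrix" (3x3 intrinsics, pixels), "cam_to_world" (4x4, takes a point from camera to world coordinates). Camera axes: x right, y down, z forward; pixel columns grow to the right and rows downward; lengths in mm; the calibration is good to about 2 mm. A picture is of the moment at which its call begins: read the wrist's pose just before it. get_calibration takes no time and is no camera call; for the wrist camera it gives the pose at the moment of the call.
- job_done(): hands the job in; it is judged then, once.
The state is a dict: "clock": time; "joints": joint angles; "joint_vel": joint speeds; "joint_efforts": joint torques, N m; "position": TCP position; "ee_rot": TCP orientation; "contact_force": force on the tool from outside, world axes, zero at the start; "wrist_torque": the same for the moment, N m; "gripper_width": finger opening in mm; "grasp_force": force on a finger pad.
Only numpy, scipy, OpenCV 4.12 (cv2) and the standard library are available. Lean on these libraries where they do the work, as an engineer would, in place of code of your own. Each camera call takes 0.05 s, during which the arm holds its last target. There are 200 camera calls.

TASK

The shell-inlaid ornament blocks on the drying stand are dry. Slide the wooden carry tray out from under the riser shelf, set it down flat in the middle of the white mat, and then take every ornament block off its stud on the stand and put it in the tray, standing or lying inside its walls. Do not knock over the amber glue bottle or the white pen tube.

Things in the scene. Friction and masses are not known exactly. Their poses are not given: they have to be found in the camera images.
- tray: loose plywood carry tray, 130 (x) x 220 (y) mm outside, walls 24 mm tall and 6 mm thick, floor 6 mm thick, 0.3 to 0.5 kg. Origin: centre of its underside. A divider along x at y = 0 (12 mm thick, 32 mm tall) leaves two compartments, 118 (x) x 98 (y) mm each. At the start 45 to 60 mm of its -y end is under the shelf, its y along the shelf's y
- tray_handle (a point): middle of the tray's handle top, 96 mm above the tray's underside: an upright plate with a blue top that rises from the divider, 50 mm wide (tray's x), 12 mm thick (tray's y)
- shelf: fixed low wooden riser shelf, open toward its +y, 210 mm wide (x). Origin: on the table below the middle of its front edge; the board (underside z = 34, top z = 48 mm) reaches from y = 0 back to y = -190 mm; 178 mm between its side walls, a stop inside at y = -77 mm. A box of stock 50 mm tall stands on it behind y = -120 mm
- shelf_edge (a point): middle of the shelf's front edge, at the board's top. The tray cannot be lifted while its end is under the board: draw it along the shelf's +y until its centre is 115 mm or more past this edge
- mat: fixed white scalloped mat, about 260 (x) x 320 (y) mm, only 1 mm thick. Origin: its centre on the table
- rack: fixed wooden drying stand. Origin: on the table midway under the front faces of the uprights; +x points out of the front, away from the robot, where the blocks hang. Base 12 mm tall, 330 mm long (y), from x = -67 to +23 mm. Four uprights 34 mm wide, 12 mm thick, top at z = 115 mm, at y = -135, -45, 45 and 135 mm, each with a stud
- rack_stud (a point): stud of the upright at y = 45 mm, where it leaves the upright (97 mm above the table). Each stud points to the stand's +x: brass shaft 6 mm thick and 6.5 mm long, then a head 14 mm wide and 4 mm thick
- fan_block: black lacquered ornament block, 28 deep (x) x 40 wide (y) x 84 mm tall (z), 0.1 to 0.2 kg, a fan in shell on its front (+x), pearly stripe across its top. Origin: centre of its underside; +z up along it. May be absent. Hung: upright (leaning up to 3 deg), underside 40 mm above the table, front to the stand's +x, stud at the top of the narrow slot in its back (see its _mid)
- butterfly_block: black lacquered ornament block, 28 deep (x) x 40 wide (y) x 84 mm tall (z), 0.1 to 0.2 kg, a butterfly in shell on its front (+x), pearly stripe across its top. Origin: centre of its underside; +z up along it. May be absent. Hung: upright (leaning up to 3 deg), underside 40 mm above the table, front to the stand's +x, stud at the top of the narrow slot in its back (see its _mid)
- flower_block: black lacquered ornament block, 28 deep (x) x 40 wide (y) x 84 mm tall (z), 0.1 to 0.2 kg, a flower in shell on its front (+x), pearly stripe across its top. Origin: centre of its underside; +z up along it. May be absent. Hung: upright (leaning up to 3 deg), underside 40 mm above the table, front to the stand's +x, stud at the top of the narrow slot in its back (see its _mid)
- moon_block: black lacquered ornament block, 28 deep (x) x 40 wide (y) x 84 mm tall (z), 0.1 to 0.2 kg, a moon in shell on its front (+x), pearly stripe across its top. Origin: centre of its underside; +z up along it. May be absent. Hung: upright (leaning up to 3 deg), underside 40 mm above the table, front to the stand's +x, stud at the top of the narrow slot in its back (see its _mid)
- fan_block_mid (a point): centre of the fan block. Keyhole in its back (-x): 4 mm plate over an 8 mm deep hollow; heights from the underside: slot 8 mm wide from 44 up to 60 mm, opening 22 mm wide from 20 to 44 mm. Raise the hung block 25 mm (20 to 29) to bring the opening to the stud head, then draw it 15 mm or more along the stand's +x
- butterfly_block_mid (a point): centre of the butterfly block. Keyhole in its back (-x): 4 mm plate over an 8 mm deep hollow; heights from the underside: slot 8 mm wide from 44 up to 60 mm, opening 22 mm wide from 20 to 44 mm. Raise the hung block 25 mm (20 to 29) to bring the opening to the stud head, then draw it 15 mm or more along the stand's +x
- flower_block_mid (a point): centre of the flower block. Keyhole in its back (-x): 4 mm plate over an 8 mm deep hollow; heights from the underside: slot 8 mm wide from 44 up to 60 mm, opening 22 mm wide from 20 to 44 mm. Raise the hung block 25 mm (20 to 29) to bring the opening to the stud head, then draw it 15 mm or more along the stand's +x
- moon_block_mid (a point): centre of the moon block. Keyhole in its back (-x): 4 mm plate over an 8 mm deep hollow; heights from the underside: slot 8 mm wide from 44 up to 60 mm, opening 22 mm wide from 20 to 44 mm. Raise the hung block 25 mm (20 to 29) to bring the opening to the stud head, then draw it 15 mm or more along the stand's +x
- glue_bottle: amber glue bottle with black cap, 34 mm thick, 85 mm tall, standing beyond the mat. Origin: centre of its underside
- pen_tube: white square pen tube, 24 x 24 x 120 mm, standing on end beyond the mat. Origin: centre of its underside

How it is judged (in metres and radians):
On the way, in this order (a step that is already met when the one before it is completed fails the run):
1. the tray has been slid out from under the shelf's front edge (y of tray in the frame of shelf above 0.11 m), for 0.1 s.
2. the tray stands flat and released on the middle of the mat (centre within 45 mm of the mat's centre) (horizontal distance between tray and mat below 0.045 m and height (world z) of tray below 0.012 m and angle between tray's own z axis and vertical below 0.08 rad and linear speed of tray below 0.03 m/s and contact force between tray and the fingers below 0.1 N), for 0.2 s.
At the end, for the whole second after the job is handed in: the tray stands flat on the mat, its centre within 45 mm of the mat's centre, released and at rest; the centre of every ornament block present lies inside the tray (within 52 mm in x and 97 mm in y of the tray's middle, less than 60 mm above its underside), released and at rest (all of step 2 and x of fan_block_mid in the frame of tray between -0.052 and 0.052 m and y of fan_block_mid in the frame of tray between -0.097 and 0.097 m and z of each of fan_block_mid, butterfly_block_mid, flower_block_mid, moon_block_mid in the frame of tray below 0.06 m and linear speed of each of fan_block, butterfly_block, flower_block, moon_block below 0.03 m/s and contact force between each of fan_block, butterfly_block, flower_block, moon_block and the fingers below 0.1 N and x of butterfly_block_mid in the frame of tray between -0.052 and 0.052 m and y of butterfly_block_mid in the frame of tray between -0.097 and 0.097 m and x of flower_block_mid in the frame of tray between -0.052 and 0.052 m and y of flower_block_mid in the frame of tray between -0.097 and 0.097 m and x of moon_block_mid in the frame of tray between -0.052 and 0.052 m and y of moon_block_mid in the frame of tray between -0.097 and 0.097 m); the robot touches nothing.
It fails at once if the glue bottle is knocked over (angle between glue_bottle's own z axis and vertical above 0.7 rad).
It fails at once if the pen tube is knocked over (angle between pen_tube's own z axis and vertical above 0.7 rad).
Of fan_block, butterfly_block, flower_block, moon_block only 3 to 4 are there at a start; the rules pass over those that are not, and their reading is None.
At some moment in a run one of tray may be knocked a few centimetres aside while the robot is not near it.
Once in a run the grip may slacken for a moment while it holds something.
It also fails if it takes over 210 s, if anything falls off the work surface, if the arm or the gripper's body presses on something with over 40 N, if the wrist force passes 120 N, or if a joint passes its speed limit or range.

## Working session

There is one attempt and no reset: what is moved stays moved. The work goes in short steps, Python scripts to look and compute and a tool call to move; the robot and the scene stay as the last step left them, time stands still between calls to the robot, and variables do not carry over. Pictures are saved under pics/ and viewed, at most 14 in all, crops included, and the job is handed in when it is done.

Besides the shell and the picture viewer there is one more tool, called as name(argument=value, ...) on one line, values as JSON. arm_command: Moves the arm, as the interface text tells. Its arguments: {"type":"object","properties":{"steps":{"type":"array","items":{"type":"number"}},"grip":{"type":"number"}},"required":["steps"]}

```bash
mkdir -p pics
python3 - <<'E'
from bench import *
import cv2
s=read_state();print(s)
for n in("scene","side"):
    im=get_image(n);cv2.imwrite(f"pics/{n}0.png",im[:,:,::-1])
    c=get_calibration(n);print(n,c)
E
```

```text
{'clock': 0.0, 'joints': array([-9.83408570e-01,  3.85534931e-01,  6.59882483e-03, -5.24084635e-04,
       -1.19402148e+00, -2.58588876e-01]), 'joint_vel': array([ 0.00022878, -0.00023155, -0.00044414,  0.00082703,  0.00178905,
        0.00025084]), 'joint_efforts': array([-1.92440006e-03, -3.92288196e+01,  1.88400275e+01,  4.18625593e+00,
       -4.70417464e-03, -5.72284875e-06]), 'position': array([ 201.63279241, -590.94019002,  230.22036855]), 'ee_rot': array([-1.63564426e-01,  9.86532033e-01,  1.08536827e-03, -2.21493534e-04]), 'contact_force': array([ 0.10695994,  0.42036243, -0.338697  ]), 'wrist_torque': array([ 0.00315212,  0.02843573, -0.04238087]), 'grasp_force': 0.0, 'gripper_width': 85.20112021312298}
scene {'camera_matrix': array([[389.6599486 ,   0.        , 321.79194405],
       [  0.        , 389.6599486 , 199.82321107],
       [  0.        ,   0.        ,   1.        ]]), 'cam_to_world': array([[ 8.49380451e-01,  2.92810924e-01, -4.39106607e-01,
         1.09947561e+03],
       [ 5.27588093e-01, -4.93556925e-01,  6.91413310e-01,
        -7.48614105e+02],
       [-1.42707362e-02, -8.18940367e-01, -5.73701160e-01,
         7.30941289e+02],
       [ 0.00000000e+00,  0.00000000e+00,  0.00000000e+00,
         1.00000000e+00]])}
side {'camera_matrix': array([[415.03116468,   0.        , 322.17174318],
       [  0.        , 415.03116468, 202.58299797],
       [  0.        ,   0.        ,   1.        ]]), 'cam_to_world': array([[-9.02963941e-01,  2.61766113e-01, -3.40785304e-01,
         1.05001556e+03],
       [ 4.29064967e-01,  5.05567557e-01, -7.48535035e-01,
         9.44590718e+02],
       [-2.36511131e-02, -8.22119181e-01, -5.68823943e-01,
         7.93168978e+02],
       [ 0.00000000e+00,  0.00000000e+00,  0.00000000e+00,
         1.00000000e+00]])}
```

View pics/scene0.png

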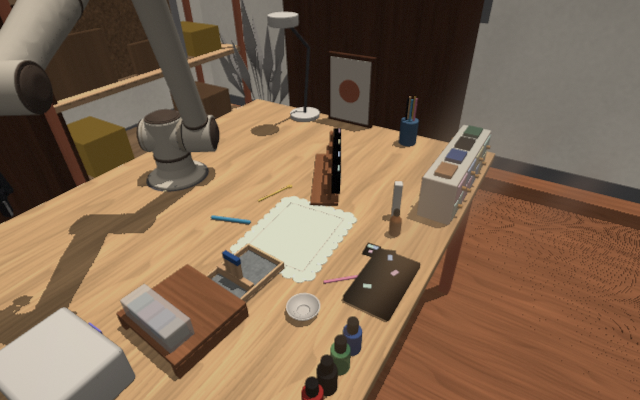

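View pics/side0.png

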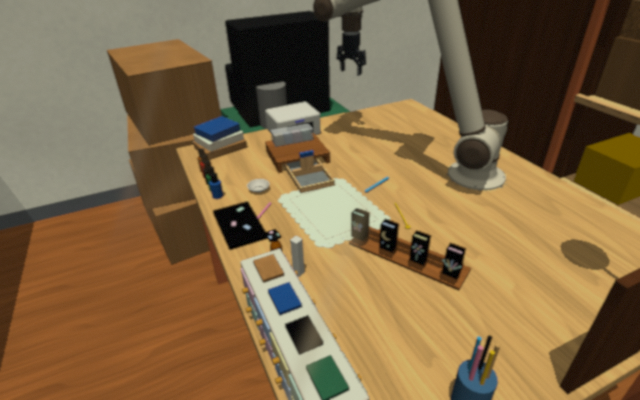

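The scene view shows the tray (handle top around 232,257), the shelf, the mat and the rack. The side view shows the rack front, with blocks near (389,235), (420,247), (454,260) and something at (360,225). I'll zoom in on these.

Run:
```python
import cv2,numpy as np
a=cv2.imread("pics/scene0.png")[120:370,110:430];b=cv2.imread("pics/side0.png")[120:300,230:480]
cv2.imwrite("pics/z1.png",cv2.resize(a,None,fx=2.4,fy=2.4,interpolation=cv2.INTER_CUBIC))
cv2.imwrite("pics/z2.png",cv2.resize(b,None,fx=3.2,fy=3.2,interpolation=cv2.INTER_CUBIC))
```

```text
(no output)
```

View pics/z1.png

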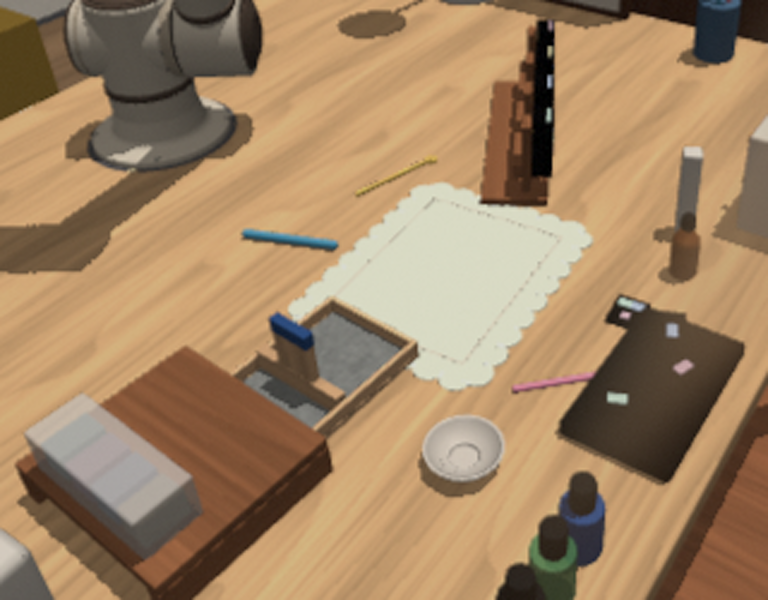

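View pics/z2.png

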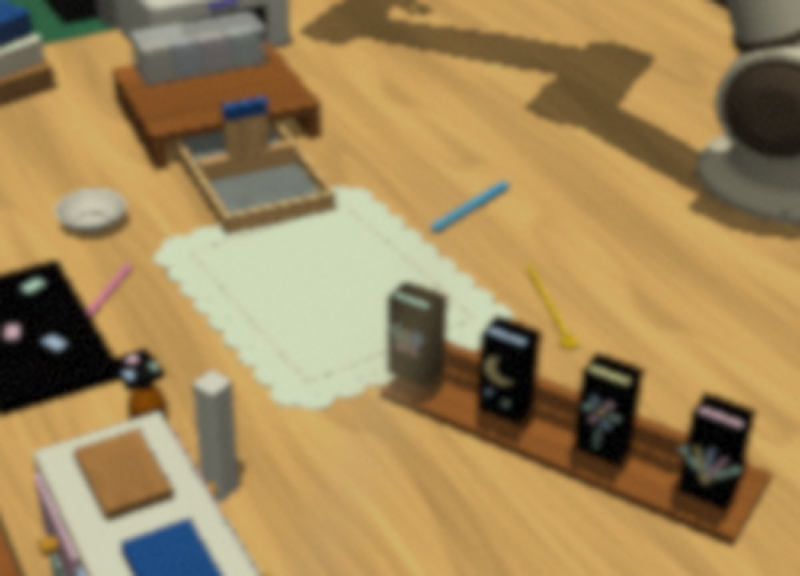

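The scene shows four blocks. By rising rack y they are butterfly, moon, flower and fan, and the handle's blue top is clear. Next I'll cast rays for the positions.

```bash
cat > h.py <<'E'
import numpy as np,cv2
from bench import *
def ray(n,uv,z,cal=None):
    c=cal or get_calibration(n);T=c["cam_to_world"]
    d=T[:3,:3]@np.linalg.inv(c["camera_matrix"])@np.array([uv[0],uv[1],1.]);o=T[:3,3]
    return o+d*(z-o[2])/d[2]
def proj(n,p,cal=None):
    c=cal or get_calibration(n);T=np.linalg.inv(c["cam_to_world"]);q=c["camera_matrix"]@(T@np.append(p,1.))[:3];return q[:2]/q[2]
E
python3 - <<'E'
from h import *
np.set_printoptions(precision=1,suppress=True)
A=lambda x,y:(x/2.4+110-.2,y/2.4+120-.2);B=lambda x,y:(x/3.2+230,y/3.2+120)
for l,n,uv,z in[("handle","scene",A(292,329),96),("handle","side",B(246,107),96),
 ("shelfL","scene",A(187,348),48),("shelfR","scene",A(329,452),48),("shelfR","side",B(157,143),48),("shelfL","side",B(320,108),48),
 ("trayfront1","scene",A(335,300),24),("trayfront2","scene",A(416,345),24),
 ("trayfront2","side",B(226,220),24),("trayfront1","side",B(333,198),24),
 ("b1","side",B(415,298),124),("b2","side",B(508,335),124),("b3","side",B(610,372),124),("b4","side",B(722,413),124),
 ("base-f","side",B(382,393),12),("base+f","side",B(735,540),12),("base+b","side",B(770,478),12),
 ("base-b","scene",A(482,200),12),("base-f","scene",A(547,203),12),
 ("glue","scene",A(684,272),0),("pen","scene",A(690,152),120)]:
    print(l,n,ray(n,uv,z))
for n in("scene","side"):
    im=cv2.imread(f"pics/{n}0.png");h=cv2.cvtColor(im,cv2.COLOR_BGR2HSV)
    m=cv2.inRange(h,(30,15,150),(60,70,255));k,lab,st,ce=cv2.connectedComponentsWithStats(m)
    i=1+np.argmax(st[1:,4]);print(n,st[i])
    c=max(cv2.findContours((lab==i).astype(np.uint8),0,1)[0],key=cv2.contourArea)[:,0]
    w=np.array([ray(n,p,1)[:2] for p in c],np.float32);print(cv2.minAreaRect(w))
    m=cv2.inRange(h,(105,130,40),(125,255,255));k,lab,st,ce=cv2.connectedComponentsWithStats(m);print([(s[4],c) for s,c in zip(st[1:],ce[1:]) if s[4]>15])
E
```

```text
handle scene [ 553.9 -291.6   96. ]
handle side [ 548.5 -276.4   96. ]
shelfL scene [ 438.6 -334.6   48. ]
shelfR scene [ 653.9 -361.4   48. ]
shelfR side [ 639.1 -328.3   48. ]
shelfL side [ 437.2 -316.9   48. ]
trayfront1 scene [ 501.3 -178.9   24. ]
trayfront2 scene [ 623.5 -189.7   24. ]
trayfront2 side [ 619.1 -176.9   24. ]
trayfront1 side [ 497.4 -163.7   24. ]
b1 side [579.9 156.6 124. ]
b2 side [537.9 235.9 124. ]
b3 side [492.9 312.4 124. ]
b4 side [447.6 390.1 124. ]
base-f side [599.9 137.8  12. ]
base+f side [437.9 420.5  12. ]
base+b side [365.7 379.1  12. ]
base-b scene [528.4  84.1  12. ]
base-f scene [605.7 122.2  12. ]
glue scene [811.2  97.3   0. ]
pen scene [775.5 170.8 120. ]
scene [ 231  197  125   85 5021]
((565.1043701171875, -51.849884033203125), (261.3486633300781, 320.69000244140625), 4.059593677520752)
[(np.int32(123), array([231.2, 257.7]))]
side [ 279  179  110   68 3714]
((562.8731689453125, -51.78303527832031), (260.651123046875, 319.8648376464844), 4.135682582855225)
[(np.int32(560), array([216.1, 127.2])), (np.int32(35), array([306.1, 153.4])), (np.int32(135), array([215.7, 188.4])), (np.int32(568), array([284.1, 297.9]))]
```

arm_command(steps=[-0.043,0.0177,0,0,-0.043,0.0177,0,0,-0.043,0.0177,0,0,-0.043,0.0177,0,0,-0.043,0.0177,0,0,-0.043,0.0177,0,0,-0.043,0.0177,0,0,-0.043,0.0177,0,0,-0.043,0.0177,0,0,-0.043,0.0177,0,0,0,0,0,0.14,0,0,0,0.14,0,0,0,0.14,0,0,0,0], grip=0.085)

```text
clock: 1.85
position: [551.4, -284.9, 230.7]
ee_rot: [0.045, 0.999, 0.0, -0.001]
contact_force: [0.3, -1.4, 0.8]
gripper_width: 85.1
grasp_force: 0.0
```

```bash
cat >> h.py <<'E'
def blobs(im,lo,hi,amin=30):
    m=cv2.inRange(cv2.cvtColor(im,cv2.COLOR_RGB2HSV),lo,hi)
    return sorted(cv2.findContours(m,0,1)[0],key=cv2.contourArea,reverse=True),m
def axes():
    from scipy.spatial.transform import Rotation as R
    s=read_state();return s["position"],R.from_quat(s["ee_rot"]).as_matrix()
E
python3 - <<'E'
from h import *
np.set_printoptions(precision=2,suppress=True)
p,R=axes();print(p,R)
im=get_image("wrist");cal=get_calibration("wrist");print(cal)
cv2.imwrite("pics/w1.png",im[:,:,::-1])
c,m=blobs(im,(100,120,40),(125,255,255))
for k in c[:3]:
    if cv2.contourArea(k)>50:
        r=cv2.minAreaRect(k);print(r);w=np.array([ray("wrist",q,96,cal)[:2] for q in cv2.boxPoints(r)],np.float32);print(w.mean(0),w)
E
```

```text
[ 551.41 -284.93  230.73] [[-1.    0.09 -0.  ]
 [ 0.09  1.    0.  ]
 [ 0.    0.   -1.  ]]
{'camera_matrix': array([[326.33,   0.  , 314.27],
       [  0.  , 326.33, 195.44],
       [  0.  ,   0.  ,   1.  ]]), 'cam_to_world': array([[   0.09,    0.96,    0.26,  485.22],
       [   1.  ,   -0.09,   -0.02, -278.95],
       [   0.  ,    0.26,   -0.97,  372.56],
       [   0.  ,    0.  ,    0.  ,    1.  ]])}
((309.12188720703125, 177.0102081298828), (58.27601623535156, 13.265425682067871), 88.45184326171875)
[ 543.66 -288.32] [[ 517.65 -292.22]
 [ 518.33 -281.04]
 [ 569.68 -284.15]
 [ 568.98 -295.88]]
```

View pics/w1.png

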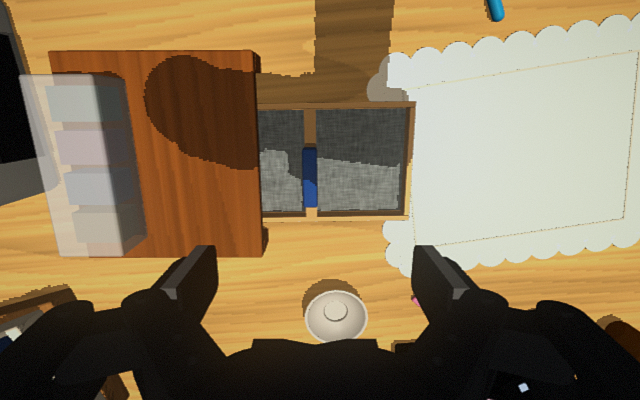

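The wrist view shows the handle's blue top at pixel (309,177), between the shelf board (right edge at column 263) and the mat. I'll descend and grasp it.

arm_command(steps=[0.007,-0.004,0.03,-0.024,0,0,0.035,0,0,0,0.035,0,0,0,0.035,0,0,0,0.03,0,0,0,0,0], grip=0.085)

```text
clock: 2.65
position: [542.4, -288.0, 63.7]
ee_rot: [0.033, 0.999, 0.001, -0.003]
contact_force: [0.1, -0.1, 1.0]
gripper_width: 84.9
grasp_force: 0.0
```

arm_command(steps=[0,0,0,0,0,0,0,0,0,0,0,0,0,0,0,0,0,0,0,0,0,0,0,0,0,0,0,0], grip=0.0)

```text
clock: 3.52
position: [544.7, -288.6, 67.1]
ee_rot: [0.033, 0.999, -0.0, 0.001]
contact_force: [-1.0, 0.7, 4.5]
gripper_width: 11.2
grasp_force: 60.0
```

arm_command(steps=[0,0.01,0,0,0,0.015,0,0,0,0.015,0,0,0,0.015,0,0,0,0.015,0,0,0,0.015,0,0,0,0.015,0,0,0,0,0,0,0,0,0,0])

```text
clock: 4.65
position: [551.8, -187.8, 67.1]
ee_rot: [0.033, 0.999, 0.0, 0.001]
contact_force: [-0.5, 3.3, 7.0]
gripper_width: 11.4
grasp_force: 60.4
```

arm_command(steps=[0,0,-0.008,0,0,0,-0.008,0,0,0,-0.008,0,0,0.01,0,0,-0.001,0.02,0,0,-0.001,0.025,0,0,-0.001,0.025,0,0,0,0.025,0,0,0,0.02,0,0,0,0.011,0,0,0,0,0,0,0,0,0,0])

```text
clock: 6.15
position: [563.0, -53.6, 90.2]
ee_rot: [0.034, 0.999, -0.0, -0.0]
contact_force: [-1.3, 0.4, -2.5]
gripper_width: 10.8
grasp_force: 58.8
```

arm_command(steps=[0,0,0.007,0,0,0,0.007,0,0,0,0.005,0,0,0,0.003,0,0,0,0.001,0,0,0,0,0])

```text
clock: 6.9
position: [563.4, -53.2, 67.4]
ee_rot: [0.034, 0.999, 0.0, 0.0]
contact_force: [-0.1, -0.8, -3.0]
gripper_width: 10.7
grasp_force: 58.9
```

arm_command(steps=[0,0,0,0,0,0,0,0,0,0,0,0,0,0,0,0,0,0,0,0], grip=0.085)

```text
clock: 7.52
position: [563.2, -53.2, 67.4]
ee_rot: [0.034, 0.999, -0.0, 0.0]
contact_force: [-0.1, 0.0, 0.6]
gripper_width: 85.0
grasp_force: 0.0
```

arm_command(steps=[0,0,-0.05,0,0,0,-0.05,0,0,0,-0.05,0,0,0,-0.05,0,0.006,0.036,0,0,0.006,0.036,0,0,0.006,0.036,0,0,0.006,0.036,0,0,0.007,0.036,0,0,0.007,0.036,0,0,0.007,0.036,0,0,0.007,0.035,0,0,0,0,0,-0.145,0,0,0,-0.145,0,0,0,-0.145,0,0,0,-0.145,0,0,0,0], grip=0.085)

```text
clock: 9.65
position: [530.4, 236.6, 267.2]
ee_rot: [-0.253, 0.968, -0.0, -0.0]
contact_force: [0.2, 0.7, 0.2]
gripper_width: 84.9
grasp_force: 0.0
```

Run:
```python
from h import *
np.set_printoptions(precision=2,suppress=True)
p,R=axes();print(p,R)
im=get_image("wrist");cal=get_calibration("wrist")
cv2.imwrite("pics/w2.png",im[:,:,::-1])
s=get_image("scene");c,m=blobs(s,(105,130,40),(125,255,255))
for k in c[:2]:
    (u,v),_,_=cv2.minAreaRect(k);print(cv2.contourArea(k),u,v,ray("scene",(u,v),97))
```

```text
[530.43 236.6  267.22] [[-0.87 -0.49 -0.  ]
 [-0.49  0.87 -0.  ]
 [ 0.    0.   -1.  ]]
74.5 294.39654541015625 209.74136352539062 [574.66 -63.18  97.  ]
```

View pics/w2.png

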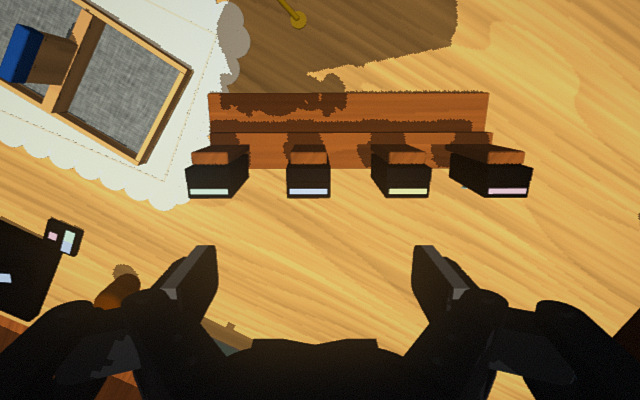

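The wrist view shows all four blocks in line with the tool axes, with their top stripes at (208,192), (307,192), (407,191) and (507,191).

Run:
```python
from h import *
np.set_printoptions(precision=1,suppress=True)
p,R=axes();cal=get_calibration("wrist")
im=cv2.imread("pics/w2.png")[:,:,::-1].copy()
hs=cv2.cvtColor(im,cv2.COLOR_RGB2GRAY)
m=((hs>150)*255).astype(np.uint8);m[:185]=0;m[198:]=0
for k in cv2.findContours(m,0,1)[0]:
    x,y,w,h=cv2.boundingRect(k)
    if w>30 and w<60:
        u=(x+(w-1)/2);col=hs[150:205,int(u)]
        f=[i for i in range(196,204) if hs[i,int(u)]>60][0]-.5
        b=[i for i in range(185,150,-1) if hs[i,int(u)]>45][0]+.5
        out=[R.T@(ray("wrist",(u,r),z,cal)-p) for r,z in((y+(h-1)/2,124),(f,124),(b,115))]
        print(x,w,y,h,f,b,*[o[:2] for o in out])
```

```text
489 37 189 5 197.5 163.5 [ -6.9 174.4] [-13.  175.3] [ 16.6 175.8]
389 38 189 5 197.5 163.5 [-6.9 84.6] [-13.   85.1] [16.6 85.3]
290 37 189 5 197.5 163.5 [-7.  -5.1] [-13.   -5.1] [16.5 -5.2]
190 38 189 5 197.5 164.5 [ -7.  -94.8] [-13.1 -95.3] [ 15.6 -95.7]
429 54 185 13 195.5 185.5 [ -6.9 127.9] [-11.1 128.4] [ -4.  131.3]
330 55 185 13 195.5 185.5 [-6.9 39.1] [-11.1  39.2] [-4.  40.1]
233 54 185 13 195.5 185.5 [ -7.  -48.8] [-11.2 -49. ] [ -4.1 -50.1]
```

arm_command(steps=[-0.001,-0.032,0,0,0,-0.032,0,0,0,-0.031,0,0,0,0,0.04,0,0,0,0.04,0,0,0,0.04,0,0,0,0.04,0,0,0,0.032,0,0,0,0,0], grip=0.062)

```text
clock: 10.88
position: [576.3, 153.4, 72.8]
ee_rot: [-0.253, 0.968, -0.001, -0.003]
contact_force: [-0.8, 0.1, 0.2]
gripper_width: 61.8
grasp_force: 0.0
```

arm_command(steps=[0,0,0,0,0,0,0,0,0,0,0,0,0,0,0,0], grip=0.0)

```text
clock: 11.38
position: [579.3, 155.0, 77.0]
ee_rot: [-0.254, 0.967, 0.0, 0.002]
contact_force: [1.2, 1.9, 5.7]
gripper_width: 39.2
grasp_force: 61.4
```

arm_command(steps=[0,0,-0.005,0,0,0,-0.01,0,0,0,-0.01,0,0,0,0,0,0,0,0,0])

```text
clock: 12.0
position: [579.1, 154.8, 101.2]
ee_rot: [-0.254, 0.967, 0.0, 0.001]
contact_force: [3.8, 2.4, 0.2]
gripper_width: 39.3
grasp_force: 61.4
```

arm_command(steps=[-0.006,0,0,0,-0.008,0,0,0,-0.01,0,0,0,-0.01,0,0,0,-0.01,0,0,0,0,0,0,0])

```text
clock: 12.75
position: [617.0, 176.3, 100.0]
ee_rot: [-0.254, 0.967, -0.0, -0.0]
contact_force: [0.0, -0.4, -1.7]
gripper_width: 39.5
grasp_force: 61.4
```

Run:
```python
from h import *
np.set_printoptions(precision=2,suppress=True)
p,R=axes();print(p,R)
a=get_image("side");b=get_image("wrist")
a=cv2.resize(a[140:300,250:490],None,fx=2,fy=2)
cv2.imwrite("pics/w3.png",np.vstack([cv2.copyMakeBorder(a,0,0,0,160,0),b[:280]])[:,:,::-1])
```

```text
[616.97 176.33  99.99] [[-0.87 -0.49 -0.  ]
 [-0.49  0.87 -0.  ]
 [ 0.   -0.   -1.  ]]
```

View pics/w3.png

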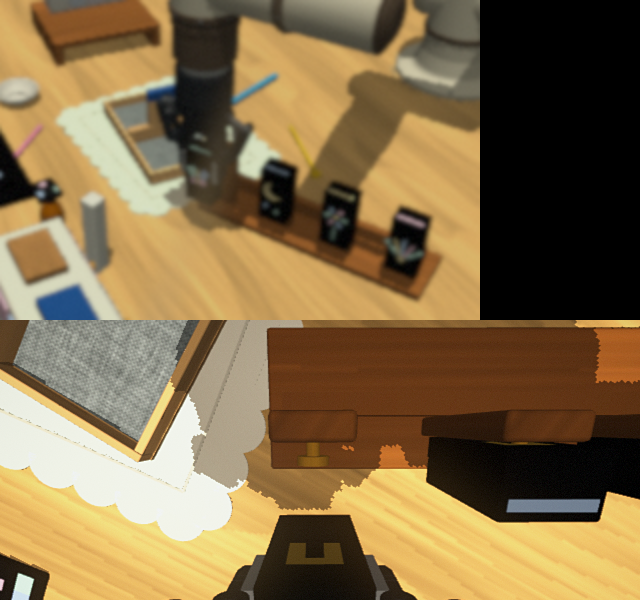

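The butterfly block is clear of its stud, and the bare stud shows at (313,455). I'll lift it, turn to the tray's yaw and hover over the tray, then check the tray's pose.

arm_command(steps=[0,0,-0.02,0,0,0,-0.025,0,0,0,-0.025,0,0,0,0,0.145,0,0,0,0.145,0,0,0,0.145,0,0,0,0.145,0,-0.03,0,0,0,-0.04,0,0,0,-0.04,0,0,0,-0.04,0,0,0,-0.04,0,0,0.001,-0.04,0,0,0.001,-0.035,0,0,0.001,-0.025,0,0,0,0,0,0,0,0,0,0])

```text
clock: 14.98
position: [593.6, -112.9, 170.4]
ee_rot: [0.034, 0.999, 0.0, -0.0]
contact_force: [-0.4, 0.6, -2.2]
gripper_width: 39.3
grasp_force: 61.3
```

```bash
cat > tray.py <<'E'
from h import *
import sys
np.set_printoptions(precision=3,suppress=True)
p,R=axes();print("tcp",p,"toolx",R[:2,0])
for n in("wrist","scene"):
    im=get_image(n);cal=get_calibration(n)
    if len(sys.argv)>1:cv2.imwrite(f"pics/{sys.argv[1]}_{n}.png",im[:,:,::-1])
    c,m=blobs(im,(105,120,40),(125,255,255))
    for k in c[:2]:
        a=cv2.contourArea(k)
        if a<40:continue
        r=cv2.minAreaRect(k);w=np.array([ray(n,q,97,cal)[:2] for q in cv2.boxPoints(r)],np.float32)
        print(n,a,r[0],"at",w.mean(0),cv2.minAreaRect(w)[1:])
E
python3 tray.py t1
```

```text
tcp [ 593.649 -112.937  170.383] toolx [-0.998  0.067]
wrist 1485.5 (397.8427429199219, 155.76319885253906) at [563.024 -54.787] ((15.877866744995117, 51.96209716796875), 85.25789642333984)
```

The handle reads (563,-55), so the tray hasn't moved. I'll lower the block into its slot and release it.

arm_command(steps=[0,0,0.03,0,0,0,0.03,0,0,0,0.03,0,0,0,0.02,0,0,0,0.008,0,0,0,0.005,0,0,0,0,0])

```text
clock: 15.95
position: [594.3, -113.0, 47.8]
ee_rot: [0.033, 0.999, 0.0, 0.0]
contact_force: [0.4, 0.1, -1.8]
gripper_width: 39.0
grasp_force: 61.3
```

arm_command(steps=[0,0,0.002,0,0,0,0.002,0,0,0,0,0])

```text
clock: 16.32
position: [594.3, -113.3, 44.0]
ee_rot: [0.034, 0.999, -0.0, 0.001]
contact_force: [-0.2, -0.9, 1.9]
gripper_width: 39.5
grasp_force: 61.5
```

arm_command(steps=[0,0,0,0,0,0,0,0,0,0,0,0], grip=0.062)

```text
clock: 16.7
position: [594.4, -113.3, 43.9]
ee_rot: [0.034, 0.999, -0.0, 0.001]
contact_force: [-0.4, -0.7, 3.4]
gripper_width: 62.0
grasp_force: 0.0
```

arm_command(steps=[0,0,-0.026,0,0,0,-0.04,0,0,0,-0.045,0,0,0,-0.045,0,0.0093,0.038,0,0,0.0093,0.038,0,0,0.0093,0.038,0,0,0.0093,0.038,0,0,0.0093,0.038,0,0,0.0093,0.038,0,0,0.0093,0.038,0,0,0.0093,0.038,0,0,0.0093,0.037,0,0,0,0,0,-0.145,0,0,0,-0.145,0,0,0,-0.145,0,0,0,-0.145,0,0,0,0], grip=0.062)

```text
clock: 18.95
position: [532.9, 232.9, 198.8]
ee_rot: [-0.253, 0.968, 0.0, -0.0]
contact_force: [0.1, -0.2, 0.3]
gripper_width: 61.9
grasp_force: 0.0
```

```bash
python3 tray.py t2
```

```text
tcp [532.888 232.871 198.813] toolx [-0.872 -0.489]
scene 79.5 (296.3276062011719, 208.4310302734375) at [575.374 -55.341] ((24.843154907226562, 64.8041000366211), 87.69391632080078)
```

View pics/t2_wrist.png

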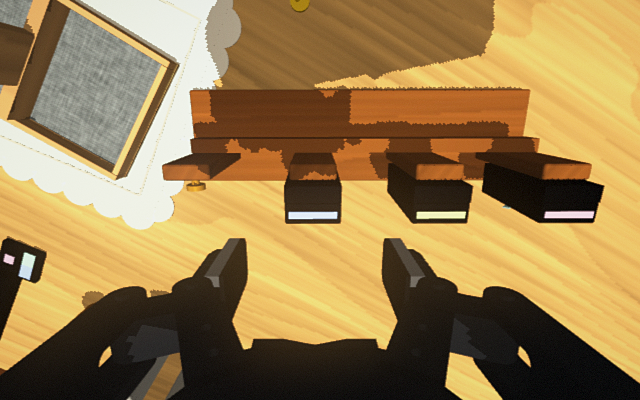

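The stripe of the moon block (313,215) sits midway between the fingers. Descending to grip it, then lifting and drawing it off in the next calls.

arm_command(steps=[0,0,0.03,0,0,0,0.035,0,0,0,0.035,0,0,0,0.024,0,0,0,0,0], grip=0.062)

```text
clock: 19.68
position: [532.1, 231.8, 73.3]
ee_rot: [-0.253, 0.968, -0.001, -0.002]
contact_force: [-0.3, -0.5, 0.4]
gripper_width: 62.0
grasp_force: 0.0
```

arm_command(steps=[0,0,0,0,0,0,0,0,0,0,0,0,0,0,0,0], grip=0.0)

```text
clock: 20.18
position: [534.3, 233.4, 76.7]
ee_rot: [-0.254, 0.967, 0.001, 0.002]
contact_force: [1.4, 1.3, 5.2]
gripper_width: 39.5
grasp_force: 61.2
```

arm_command(steps=[0,0,-0.005,0,0,0,-0.01,0,0,0,-0.01,0,0,0,0,0,0,0,0,0])

```text
clock: 20.8
position: [534.0, 233.1, 101.2]
ee_rot: [-0.254, 0.967, 0.0, 0.001]
contact_force: [3.6, 1.9, 0.9]
gripper_width: 39.3
grasp_force: 61.4
```

arm_command(steps=[-0.006,0,0,0,-0.008,0,0,0,-0.01,0,0,0,-0.01,0,0,0,-0.01,0,0,0,0,0,-0.02,0,0,0,-0.025,0,0,0,-0.025,0,0,0,0,0.145,0,0,0,0.145,0,0,0,0.145,0,0,0,0.145,0,0,0,0])

```text
clock: 22.42
position: [571.8, 254.3, 170.2]
ee_rot: [0.033, 0.999, -0.0, -0.0]
contact_force: [-0.0, 0.1, -2.7]
gripper_width: 39.1
grasp_force: 61.4
```

arm_command(steps=[0.002,-0.03,0,0,0.002,-0.04,0,0,0.002,-0.04,0,0,0.003,-0.04,0,0,0.003,-0.04,0,0,0.003,-0.04,0,0,0.003,-0.04,0,0,0.002,-0.04,0,0,0.002,-0.03,0,0,0.002,-0.0275,0,0,0,0,0,0,0,0,0,0])

```text
clock: 23.92
position: [523.2, -110.6, 170.4]
ee_rot: [0.033, 0.999, 0.0, 0.0]
contact_force: [0.5, 0.0, -2.6]
gripper_width: 39.1
grasp_force: 61.4
```

```bash
python3 tray.py t3
```

```text
tcp [ 523.215 -110.611  170.391] toolx [-0.998  0.066]
wrist 913.5 (404.5782470703125, 246.9593048095703) at [557.895 -47.545] ((16.098196029663086, 43.5836296081543), 86.72904968261719)
scene 79.5 (296.3276062011719, 208.4310302734375) at [575.374 -55.341] ((24.843154907226562, 64.8041000366211), 87.69391632080078)
```

View pics/t3_wrist.png

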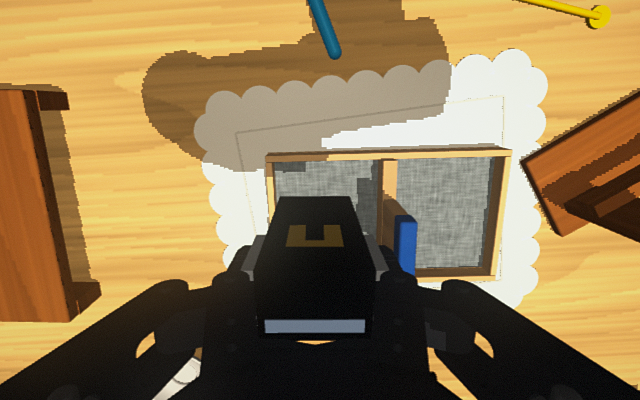

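The moon block is held above the tray. The handle is partly hidden, so I'll measure the tray corners at (267,155) and (512,150) instead.

Run:
```python
from h import *
np.set_printoptions(precision=1,suppress=True)
for uv in((267,155),(512,150),(400,215)):print(ray("wrist",uv,25 if uv[0]!=400 else 97))
from scipy.spatial.transform import Rotation
c,s=np.cos(np.radians(-3.8)),np.sin(np.radians(-3.8));M=np.array([[c,-s],[s,c]])
for l in((-65,-110),(-65,110)):print("expected",M@l+[563,-54.8])
```

```text
[ 495.1 -149.6   25. ]
[504.7  65.6  25. ]
[533.1 -50.7  97. ]
expected [ 490.9 -160.3]
expected [505.4  59.3]
```

The tray has shifted about 7 mm in +y, so I'll adjust the slot by that much and lower.

arm_command(steps=[0,0.007,0.02,0,0,0,0.03,0,0,0,0.03,0,0,0,0.025,0,0,0,0.01,0,0,0,0.006,0,0,0,0.003,0,0,0,0.002,0,0,0,0,0])

```text
clock: 25.15
position: [523.7, -103.9, 44.7]
ee_rot: [0.034, 0.999, 0.0, 0.0]
contact_force: [-0.2, -0.3, -2.6]
gripper_width: 39.5
grasp_force: 61.4
```

arm_command(steps=[0,0,0,0,0,0,0,0,0,0,0,0], grip=0.062)

```text
clock: 25.52
position: [523.7, -103.9, 44.6]
ee_rot: [0.034, 0.999, 0.0, 0.0]
contact_force: [-0.3, -0.4, 0.1]
gripper_width: 61.8
grasp_force: 0.0
```

arm_command(steps=[0,0,-0.025,0,0,0,-0.04,0,0,0,-0.045,0,0,0,-0.045,0,0.0062,0.0411,0,0,0.0062,0.0411,0,0,0.0062,0.0411,0,0,0.0062,0.0411,0,0,0.0062,0.0411,0,0,0.0062,0.0411,0,0,0.0062,0.0411,0,0,0.0062,0.0411,0,0,0.0061,0.0411,0,0,0.0061,0.0411,0,0,0,0,0,-0.145,0,0,0,-0.145,0,0,0,-0.145,0,0,0,-0.145,0,0,0,0], grip=0.062)

```text
clock: 27.9
position: [489.3, 310.3, 199.3]
ee_rot: [-0.253, 0.968, 0.0, -0.0]
contact_force: [0.6, 0.2, -0.3]
gripper_width: 61.8
grasp_force: 0.0
```

```bash
python3 tray.py t4
python3 - <<'E'
from h import *
p,R=axes();cal=get_calibration("wrist");im=cv2.imread("pics/t4_wrist.png");h=cv2.cvtColor(im,cv2.COLOR_BGR2GRAY)
m=((h>140)*255).astype(np.uint8)
for k in cv2.findContours(m[185:235].copy(),1,1)[0]:
    x,y,w,hh=cv2.boundingRect(k)
    if 40<w<65 and hh<16:print(x,y+185,w,hh,R.T@(ray("wrist",(x+w/2-.5,y+185+hh/2-.5),124,cal)-p))
a=cv2.imread("pics/t4_scene.png")[140:300,200:420];cv2.imwrite("pics/z4.png",cv2.resize(a,None,fx=3.4,fy=3.4,interpolation=2))
E
```

```text
tcp [489.335 310.328 199.315] toolx [-0.872 -0.489]
scene 79.5 (296.3276062011719, 208.4310302734375) at [575.374 -55.341] ((24.843154907226562, 64.8041000366211), 87.69391632080078)
290 212 49 7 [-6.81715866  0.3028402  75.32524017]
418 211 49 7 [-6.03614711 89.92745024 75.3262595 ]
```

View pics/z4.png

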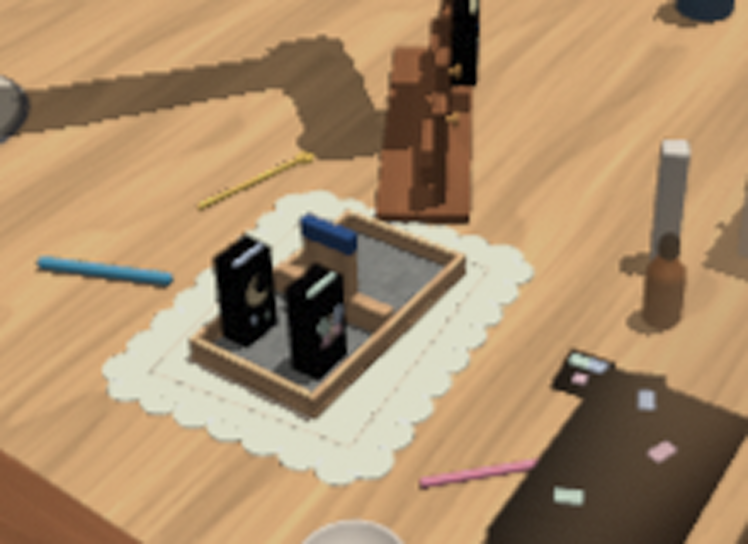

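Both blocks stand in the tray and the tray is centred on the mat. Next I'll take the flower block.

arm_command(steps=[0,0,0.03,0,0,0,0.035,0,0,0,0.035,0,0,0,0.024,0,0,0,0,0], grip=0.062)

```text
clock: 28.62
position: [488.4, 309.3, 73.5]
ee_rot: [-0.253, 0.968, -0.001, -0.002]
contact_force: [-0.5, 0.8, 0.4]
gripper_width: 61.9
grasp_force: 0.0
```

arm_command(steps=[0,0,0,0,0,0,0,0,0,0,0,0,0,0,0,0], grip=0.0)

```text
clock: 29.12
position: [490.3, 311.2, 76.6]
ee_rot: [-0.254, 0.967, 0.001, 0.001]
contact_force: [0.5, 0.5, 4.0]
gripper_width: 39.4
grasp_force: 61.1
```

arm_command(steps=[0,0,-0.005,0,0,0,-0.01,0,0,0,-0.01,0,0,0,0,0,0,0,0,0])

```text
clock: 29.75
position: [490.1, 310.9, 101.4]
ee_rot: [-0.254, 0.967, 0.0, 0.001]
contact_force: [3.8, 2.4, 1.5]
gripper_width: 39.3
grasp_force: 61.2
```

arm_command(steps=[-0.006,0,0,0,-0.008,0,0,0,-0.01,0,0,0,-0.01,0,0,0,-0.01,0,0,0,0,0,-0.02,0,0,0,-0.025,0,0,0,-0.025,0,0,0,0,0.145,0,0,0,0.145,0,0,0,0.145,0,0,0,0.145,0,0,0,0])

```text
clock: 31.38
position: [527.9, 332.1, 170.2]
ee_rot: [0.033, 0.999, -0.0, -0.0]
contact_force: [0.3, -0.6, -1.7]
gripper_width: 39.5
grasp_force: 61.2
```

arm_command(steps=[-0.0096,-0.025,0,0,-0.0096,-0.035,0,0,-0.0096,-0.035,0,0,-0.0096,-0.035,0,0,-0.0096,-0.035,0,0,-0.0096,-0.035,0,0,-0.0096,-0.035,0,0,-0.0096,-0.03,0,0,-0.0096,-0.03,0,0,-0.0096,-0.024,0,0,0,0,0,0,0,0,0,0])

```text
clock: 32.88
position: [602.0, 7.4, 170.2]
ee_rot: [0.033, 0.999, 0.0, -0.0]
contact_force: [0.3, 0.7, -0.8]
gripper_width: 39.4
grasp_force: 61.2
```

```bash
python3 tray.py t5
```

```text
tcp [602.04    7.446 170.203] toolx [-0.998  0.066]
wrist 1516.5 (232.7668914794922, 155.98048400878906) at [564.181 -43.303] ((15.885541915893555, 51.745819091796875), 87.23991394042969)
scene 77.5 (296.25860595703125, 208.60345458984375) at [575.677 -56.112] ((23.315420150756836, 64.0805435180664), 87.7313461303711)
```

arm_command(steps=[-0.002,0.006,0.02,0,0,0,0.03,0,0,0,0.03,0,0,0,0.025,0,0,0,0.01,0,0,0,0.006,0,0,0,0.003,0,0,0,0.002,0,0,0,0,0])

```text
clock: 34.1
position: [604.7, 13.1, 44.8]
ee_rot: [0.034, 0.999, 0.0, 0.0]
contact_force: [-1.1, -0.4, -1.4]
gripper_width: 39.7
grasp_force: 61.2
```

arm_command(steps=[0,0,0,0,0,0,0,0,0,0,0,0], grip=0.053)

```text
clock: 34.48
position: [605.8, 13.1, 45.1]
ee_rot: [0.033, 0.999, 0.0, 0.001]
contact_force: [2.7, -0.9, 1.5]
gripper_width: 52.7
grasp_force: 0.0
```

arm_command(steps=[0,0,-0.01,0,0,0,-0.03,0,0,0,-0.04,0,0,0,-0.04,0,0,0,-0.035,0,0.0184,0.0364,0,0,0.0184,0.0364,0,0,0.0184,0.0364,0,0,0.0184,0.0364,0,0,0.0184,0.0364,0,0,0.0184,0.0364,0,0,0.0184,0.0364,0,0,0.0184,0.0364,0,0,0.0184,0.0364,0,0,0.0184,0.0364,0,0,0,0,0,-0.145,0,0,0,-0.145,0,0,0,-0.145,0,0,0,-0.145,0,0,0,0])

```text
clock: 36.98
position: [444.9, 388.1, 199.4]
ee_rot: [-0.253, 0.968, -0.0, -0.001]
contact_force: [0.3, -0.4, 0.4]
gripper_width: 53.1
grasp_force: 0.0
```

```bash
python3 tray.py t6
python3 - <<'E'
from h import *
p,R=axes();cal=get_calibration("wrist");im=cv2.imread("pics/t6_wrist.png");h=cv2.cvtColor(im,cv2.COLOR_BGR2GRAY)
m=((h>140)*255).astype(np.uint8)
for k in cv2.findContours(m[185:235].copy(),1,1)[0]:
    x,y,w,hh=cv2.boundingRect(k)
    if 40<w<65 and hh<16:print(x,y+185,w,hh,R.T@(ray("wrist",(x+w/2-.5,y+185+hh/2-.5),124,cal)-p))
a=cv2.imread("pics/t6_scene.png")[140:300,200:420];cv2.imwrite("pics/z6.png",cv2.resize(a,None,fx=3.4,fy=3.4,interpolation=2))
E
```

```text
tcp [444.869 388.053 199.426] toolx [-0.872 -0.489]
scene 79.5 (296.3276062011719, 208.4310302734375) at [575.374 -55.341] ((24.843154907226562, 64.8041000366211), 87.69391632080078)
291 212 49 7 [-6.86188532  1.01209024 75.40742984]
```

View pics/z6.png

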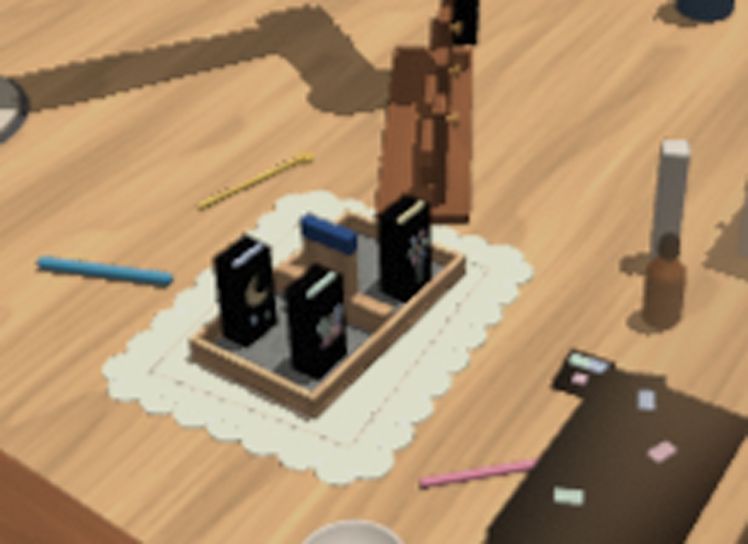

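Three blocks now stand in the tray. The fan block is the last one.

arm_command(steps=[0,0.001,0.03,0,0,0,0.035,0,0,0,0.035,0,0,0,0.024,0,0,0,0,0], grip=0.062)

```text
clock: 37.7
position: [444.0, 388.1, 73.4]
ee_rot: [-0.253, 0.968, -0.002, -0.002]
contact_force: [-0.3, -0.2, 0.8]
gripper_width: 62.1
grasp_force: 0.0
```

arm_command(steps=[0,0,0,0,0,0,0,0,0,0,0,0,0,0,0,0], grip=0.0)

```text
clock: 38.2
position: [445.7, 390.3, 76.8]
ee_rot: [-0.254, 0.967, 0.001, 0.001]
contact_force: [1.1, -0.6, 4.2]
gripper_width: 39.5
grasp_force: 61.2
```

arm_command(steps=[0,0,-0.005,0,0,0,-0.01,0,0,0,-0.01,0,0,0,0,0,0,0,0,0])

```text
clock: 38.83
position: [445.3, 390.2, 101.1]
ee_rot: [-0.254, 0.967, 0.001, 0.001]
contact_force: [3.6, 2.8, 1.1]
gripper_width: 39.4
grasp_force: 61.2
```

arm_command(steps=[-0.006,0,0,0,-0.008,0,0,0,-0.01,0,0,0,-0.01,0,0,0,-0.01,0,0,0,0,0,-0.02,0,0,0,-0.025,0,0,0,-0.025,0,0,0,0,0.145,0,0,0,0.145,0,0,0,0.145,0,0,0,0.145,0,0,0,0])

```text
clock: 40.45
position: [483.5, 411.2, 170.2]
ee_rot: [0.033, 0.999, -0.0, -0.0]
contact_force: [0.7, 0.3, -0.8]
gripper_width: 39.7
grasp_force: 61.3
```

arm_command(steps=[-0.0072,-0.03,0,0,-0.0072,-0.04,0,0,-0.0072,-0.042,0,0,-0.0072,-0.042,0,0,-0.0072,-0.042,0,0,-0.0072,-0.042,0,0,-0.0072,-0.042,0,0,-0.0072,-0.04,0,0,-0.0072,-0.04,0,0,-0.0072,-0.03,0,0,0,0,0,0,0,0,0,0])

```text
clock: 41.95
position: [529.0, 17.4, 170.4]
ee_rot: [0.033, 0.999, 0.0, 0.0]
contact_force: [1.1, 0.3, -2.1]
gripper_width: 39.3
grasp_force: 61.3
```

```bash
python3 tray.py t7
```

```text
tcp [528.995  17.382 170.378] toolx [-0.998  0.066]
wrist 757.0 (232.024169921875, 244.34872436523438) at [553.479 -42.091] ((15.87397575378418, 40.52680587768555), 88.72505950927734)
scene 79.5 (296.3276062011719, 208.4310302734375) at [575.374 -55.341] ((24.843154907226562, 64.8041000366211), 87.69391632080078)
```

View pics/t7_wrist.png

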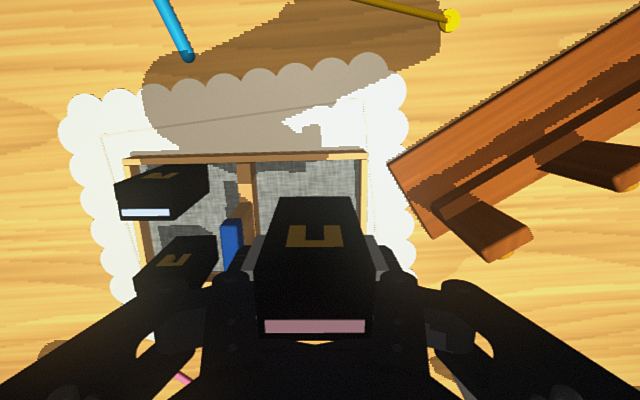

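The fan block is centred over its empty corner, and the tray hasn't moved. I'll lower and release it.

arm_command(steps=[0,0,0.02,0,0,0,0.03,0,0,0,0.03,0,0,0,0.025,0,0,0,0.01,0,0,0,0.006,0,0,0,0.003,0,0,0,0.002,0,0,0,0,0])

```text
clock: 43.18
position: [529.1, 17.2, 44.7]
ee_rot: [0.034, 0.999, 0.0, 0.0]
contact_force: [-0.6, 0.4, -1.9]
gripper_width: 39.4
grasp_force: 61.3
```

arm_command(steps=[0,0,0,0,0,0,0,0,0,0,0,0], grip=0.053)

```text
clock: 43.55
position: [529.0, 17.1, 44.6]
ee_rot: [0.034, 0.999, 0.0, 0.0]
contact_force: [0.5, -0.1, -0.6]
gripper_width: 53.0
grasp_force: 0.0
```

arm_command(steps=[0,0,-0.01,0,0,0,-0.03,0,0,0,-0.04,0,0,0,-0.04,0,0,0,-0.035,0,0.04,0,-0.04,0,0.04,0,-0.02,0,0.04,0,0,0,0.03,0,0,0,0,0,0,0,0,0,0,0])

```text
clock: 44.92
position: [379.7, 27.3, 260.0]
ee_rot: [0.033, 0.999, 0.0, 0.001]
contact_force: [0.5, 0.1, 0.0]
gripper_width: 53.1
grasp_force: 0.0
```

```bash
python3 tray.py t8
python3 - <<'E'
import cv2
a=cv2.imread("pics/t8_scene.png")[140:300,200:420];cv2.imwrite("pics/z8.png",cv2.resize(a,None,fx=3.4,fy=3.4,interpolation=2))
E
```

```text
tcp [379.695  27.346 260.032] toolx [-0.998  0.067]
wrist 183.0 (259.36761474609375, 327.7794189453125) at [541.072 -42.706] ((14.014399528503418, 27.501434326171875), 87.7269287109375)
scene 90.5 (296.67242431640625, 208.0689697265625) at [575.194 -53.425] ((28.674739837646484, 67.77427673339844), 87.60006713867188)
```

View pics/z8.png

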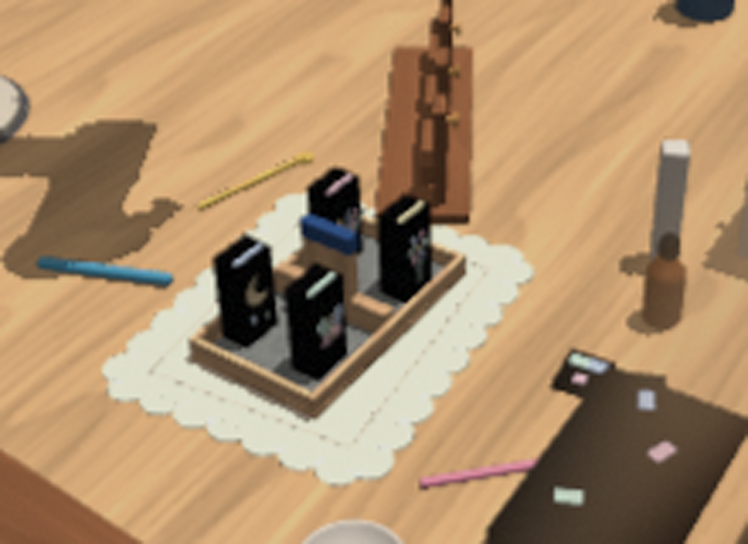

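All four blocks stand in the tray, which is within 10 mm of the mat centre. The bottle and tube are upright and the arm is clear, so I'm handing it in.

```bash
python3 -c "
from bench import *
print(job_done())"
```

```text
the job is handed in; nothing more can be done
None
```

I handed the job in at about 45 s: the tray is on the middle of the mat with all four blocks standing inside it, and the glue bottle and pen tube are still upright; no verdict came back.

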